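# Tamper held out for brushing

### The arm

A 6-joint arm with a two-finger parallel gripper is mounted at the origin on the work surface. World frame = base frame: x ahead of the robot, y to its left, z up, the work surface at z = 0. Lengths are in mm, angles in rad, forces in N, time in s.
With the tool pointing down it reaches from about 350 to 975 mm from the base axis. Payload 7.1 kg.
Tool frame: the origin (TCP) lies at the very end of the fingers, on their centre line; the grasp point (between the pads) lies 19 mm behind it; z points along the fingers, y is the line along which they close (so a half turn about z gives the same grasp; the last joint's range is limited). The gripper opens to 88 mm and grips with 3 to 60 N. Pads are 20 mm wide; open, the fingers measure 115 mm over their backs; the gripper's body (75 mm by 178 mm) begins 61 mm behind the grasp point.
Start: joints at [-1.155, 0.423, 1.63, -0, 1.089, -0.019], TCP at [263.283, -566.822, 222.675] pointing down, gripper open.
Joint ranges: [-3, 3], [-0.9, 2.11], [0.09, 2.58], [-1.31, 4.45], [0.11, 2.69], [-2.54, 2.54]. Speed limits (rad/s): [2.39, 2.39, 3.01, 3.14, 3.14, 3.14].

### API

Orientations are given as a 3x3 rotation matrix whose columns are the frame's x, y, z axes.
In Python, from plant import * gives the robot as it stands.
- The arm moves only by the tool jog_arm, never from a script. Its argument "increments" is a list that holds one entry, the list of rows, each a list of 7 numbers: the turn, a rotation vector about the world's x, y, z in rad, then the shift along the world's x, y, z in m, then the opening in per cent of the stroke, from 0 (shut) to 100 (fully open). In form: [[[rx, ry, rz, tx, ty, tz, jaw], ...]]. A call has 1 to 20 rows; each row shifts and turns the commanded pose from where the row before left it; what a row does not reach is not made up. A row lasts 1/10 s, in which the tool goes at most 50 mm and 8.59 degrees, less where a joint would pass 70% of its speed; a pose out of reach is approached as far as the arm can. A call with a gripper value outside its range is refused whole. The fingers move at their own pace and stop on an object; "force" is the grip in N (left out, the last holds). Time passes only in rows, so rows that do not move let the fingers close. It gives the time, the measured TCP pose, the force, the opening and the grip force at its end, in the units of the state.
- sense(): the state, without advancing time (a new reading comes with each control period).
- snapshot(name): name is "scene" or "top" or "wrist"; returns a dict with "img" (480x640x3 uint8, blue, green, red), "intrinsics" (3x3 intrinsics, pixels), "camera_from_world" (4x4, takes a point from world to camera coordinates); the wrist camera has in their place "tool_from_camera" (4x4, takes a point from camera to tool coordinates, whose origin is the TCP and whose axes are the flange's). Camera axes: x right, y up, looking along -z (the intrinsics and any distortion apply to the point x, -y, -z); pixel columns grow to the right and rows downward; lengths in mm; the calibration is good to about 2 mm. A picture is of the moment at which its call begins: read the wrist's pose just before it. There is no depth.
- job_done(): hands the job in; it is judged then, once.
The state is a dict: "clock": time; "joint_positions": joint angles; "joint_velocities": joint speeds; "joint_efforts": joint torques, N m; "position": TCP position; "eef_rot": TCP orientation; "wrist_force": force on the tool from outside, world axes, zero at the start; "wrist_torque": the same for the moment, N m; "opening": finger opening in mm; "grip_force": force on a finger pad.
Only numpy, scipy, OpenCV 4.12 (cv2) and the standard library are available. Lean on these libraries where they do the work, as an engineer would, in place of code of your own. Each camera call takes 0.05 s, during which the arm holds its last target. There are 200 camera calls.

### The job

Set up for brushing the coffee tamper: first swap the milk jug and the plain round tub, so that the tub stands upright in the middle of the rubber mat and the jug upright in the middle of the steel drip grid. Then draw the tamper by its handle out of its wooden stand, tip it to about 45 degrees with the underside of its base centred over the tub and about 10 cm above the tub's rim, and finish while still holding it there, still. Do not tip over the jug or the tub, and leave the saucers, the cup and the milk bottle where they are.

Things in the scene. Friction and masses are not known exactly. Their poses are not given: they have to be found in the camera images.
- mat_top (a point): centre of the top face of the square black rubber mat, 110 x 110 mm and 6 mm thick, fixed to the counter; z up
- grid_top (a point): centre of the top face of the square steel drip grid with dark slots, 110 x 110 mm and 8 mm thick, fixed to the counter; z up. Mat, grid and wooden stand stand in a row across the counter in any order, neighbours 0.18 to 0.32 m apart; the counter beyond that row, between x = 0.62 and 0.69 m and y = -0.2 and 0.2 m, is always empty
- stand_mouth (a point): centre of the mouth of the tamper stand, at its top face: a dark wooden block 90 x 90 x 30 mm fixed to the counter with one round blind hole, 61 mm wide and 22 mm deep, in which the tamper stands upright; z up out of the hole
- jug_mid (a point): small steel milk jug, open on top, a straight round body 60 mm across and 90 mm high, 0.2 kg; starts standing on the rubber mat. The point is on its axis half-way up (45 mm above its underside); z up, its wire handle sticks out to its -x side as far as 63 mm from the axis, its small spout to +x as far as 46 mm; handle and spout point roughly to the right and left of the robot (yaw 0.8 to 2.3 rad); the body is free to be gripped along its y axis
- tub_mid (a point): plain round steel tub without handle or spout, open on top, 66 mm across and 75 mm high, 0.2 kg; starts standing on the drip grid. The point is on its axis half-way up (37.5 mm above its underside); z up
- tub_rim (a point): centre of the tub's open mouth, at the height of the rim, 75 mm above its underside
- tamper_mid (a point): coffee tamper, 105 mm high, about 0.3 kg: a steel disc base 58 mm across and 22 mm thick below a dark wooden round handle, 32 mm across, straight from 50 to 96 mm above the underside. The point is on its axis half-way up (52.5 mm above the underside); z runs along the axis from base to handle
- tamper_base (a point): centre of the flat underside of the tamper's base, on its axis, 52.5 mm below tamper_mid; at the start 22 mm below stand_mouth
- jug: the milk jug; origin at the centre of its underside, axes as jug_mid
- tub: the tub; origin at the centre of its underside, z up
- tamper: the tamper; origin at the centre of its underside, z along the axis to the handle
- stand: the tamper's wooden stand; origin at the centre of its underside
- saucers: bystander: stack of five white saucers, 120 mm across and 45 mm high, at the far side of the counter; origin under its centre
- cup: bystander: white cup with handle, 72 mm across and 62 mm high, at the far side of the counter; origin under its centre
- milk: bystander: white milk bottle, 72 mm across and 200 mm high, at the right-hand side; origin under its centre
There are look-alikes about, which are no part of the job. Leave any orange look-alike of the part that bears grid_top alone. Of the things that look like the part that bears mat_top, the larger one is meant.

How it is judged (in metres and radians):
On the way, in this order (a step that is already met when the one before it is completed fails the run):
1. tub and jug have changed places, stand upright and are let go (horizontal distance between tub_mid and mat_top below 0.03 m and angle between each of tub_mid, jug_mid's own z axis and vertical below 0.15 rad and z of tub_mid in the frame of mat_top below 0.0435 m and linear speed of each of tub, jug below 0.03 m/s and contact force between each of tub, jug and the arm below 0.2 N and contact force between each of tub, jug and the fingers below 0.2 N and horizontal distance between jug_mid and grid_top below 0.03 m and z of jug_mid in the frame of grid_top below 0.051 m), for 0.2 s.
2. the tamper is drawn out of its stand by the gripper (contact force between tamper and the fingers above 1 N and z of tamper_base in the frame of stand_mouth above 0.02 m), for 0.1 s.
At the end, for the whole second after the job is handed in: Tub on mat, jug on grid, each within 30 mm of the middle, upright, still, untouched; the gripper holds the tamper still, tilted 30 to 60 degrees, its underside's centre within 35 mm of the tub's axis sideways, 50 to 170 mm above the rim, touching neither tub, jug nor stand (all of step 1 and contact force between tamper and the fingers above 1 N and angle between tamper_mid's own z axis and vertical between 0.52 and 1.05 rad and horizontal distance between tamper_base and tub_rim below 0.035 m and z of tamper_base in the frame of tub_rim between 0.05 and 0.17 m and linear speed of tamper below 0.03 m/s and contact force between tamper and tub below 0.1 N and contact force between tamper and stand below 0.1 N and contact force between tamper and jug below 0.1 N); the arm keeps its last pose, push and grip.
It fails at once if the saucers were moved by more than 30 mm (distance of saucers from where it was at the start of the episode above 0.03 m).
It fails at once if the cup was moved by more than 30 mm (distance of cup from where it was at the start of the episode above 0.03 m).
It fails at once if the milk bottle was moved by more than 30 mm (distance of milk from where it was at the start of the episode above 0.03 m).
It fails at once if the jug was tipped over (angle between jug_mid's own z axis and vertical above 0.7 rad).
It fails at once if the tub was tipped over (angle between tub_mid's own z axis and vertical above 0.7 rad).
It also fails if it takes over 72 s, if anything falls off the work surface, if the arm or the gripper's body presses on something with over 40 N, if the wrist force passes 120 N, or if a joint passes its speed limit or range.

## Working session

There is one attempt and no reset: what is moved stays moved. The work goes in short steps, Python scripts to look and compute and a tool call to move; the robot and the scene stay as the last step left them, time stands still between calls to the robot, and variables do not carry over. Pictures are saved under pics/ and viewed, at most 10 in all, crops included, and the job is handed in when it is done.

Besides the shell and the picture viewer there is one more tool, called after "Emit:" as name(argument=value, ...), one argument or row to a line, values as JSON. jog_arm: Moves the arm, as the interface text tells. Its arguments: {"type":"object","properties":{"increments":{"type":"array","items":{"type":"array","items":{"type":"array","items":{"type":"number"}}}},"force":{"type":"number"}},"required":["increments"]}

```bash
ls && mkdir -p pics
python3 - <<'E'
from plant import *
import cv2,numpy as np,pickle
np.set_printoptions(suppress=True,precision=3)
s=sense();print(s)
for n in("scene","top"):
    d=snapshot(n);cv2.imwrite(f"pics/{n}0.png",d["img"]);pickle.dump(d,open(f"{n}.pkl","wb"));print(d["intrinsics"],d["camera_from_world"],d.keys())
E
```

```text
pics
{'clock': 0.0, 'joint_positions': array([-1.155,  0.424,  1.631, -0.   ,  1.089, -0.019]), 'joint_velocities': array([-0.001,  0.001,  0.001,  0.   , -0.001,  0.   ]), 'joint_efforts': array([ -0.001, -54.463, -27.367,   0.064,   0.023,  -0.   ]), 'position': array([ 263.046, -566.343,  221.895]), 'eef_rot': array([[ 0.907,  0.421, -0.001],
       [ 0.421, -0.907,  0.001],
       [ 0.   , -0.002, -1.   ]]), 'wrist_force': array([ 0.052, -0.306, -0.236]), 'wrist_torque': array([ 0.008, -0.028, -0.   ]), 'grip_force': 0.0, 'opening': 87.79743279560053}
[[443.509   0.    318.872]
 [  0.    443.509 234.398]
 [  0.      0.      1.   ]] [[   -0.105     0.994     0.019   138.691]
 [   -0.661    -0.084     0.746   281.189]
 [    0.743     0.066     0.666 -1435.09 ]
 [    0.        0.        0.        1.   ]] dict_keys(['img', 'intrinsics', 'camera_from_world'])
[[488.306   0.    311.994]
 [  0.    488.306 236.517]
 [  0.      0.      1.   ]] [[   0.004   -1.       0.012  -80.37 ]
 [   0.99     0.006    0.14  -528.641]
 [  -0.14     0.011    0.99  -932.832]
 [   0.       0.       0.       1.   ]] dict_keys(['img', 'intrinsics', 'camera_from_world'])
```

View pics/top0.png

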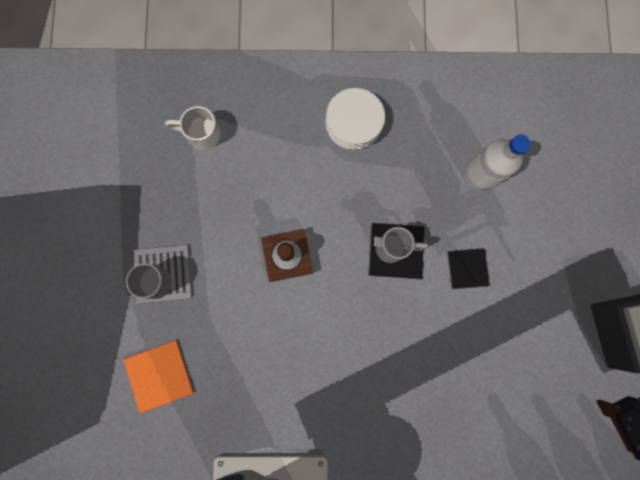

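View pics/scene0.png

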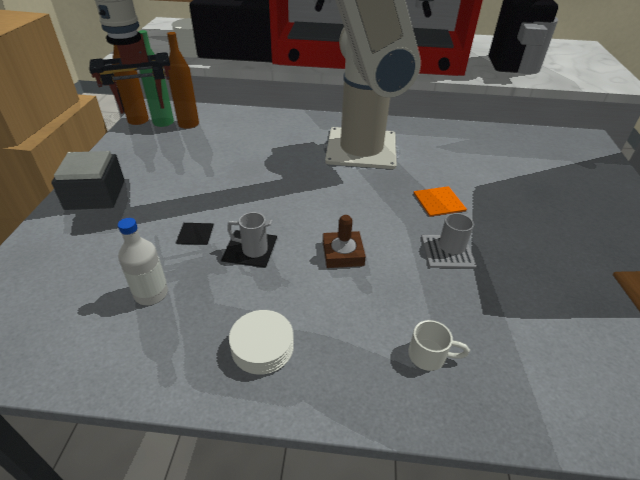

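```bash
cat > h.py <<'E'
import numpy as np,cv2,pickle
np.set_printoptions(suppress=True,precision=2)
def ray(d,u,v):
    K=d["intrinsics"];T=d["camera_from_world"];R=T[:3,:3]
    c=-R.T@T[:3,3];p=np.linalg.solve(K,[u,v,1.]);return c,R.T@np.array([p[0],-p[1],-p[2]])
def at(d,u,v,z):
    c,r=ray(d,u,v);return (c+r*(z-c[2])/r[2])[:2]
def proj(d,P):
    T=d["camera_from_world"];q=np.atleast_2d(P)@T[:3,:3].T+T[:3,3];q=q*[1,-1,-1];q=q@d["intrinsics"].T;return q[:,:2]/q[:,2:]
E
python3 - <<'E'
import cv2,numpy as np
t=cv2.imread("pics/top0.png");s=cv2.imread("pics/scene0.png")
def crop(im,x,y):
    c=cv2.resize(im[y:y+70,x:x+90],None,fx=4.4,fy=4.2,interpolation=cv2.INTER_CUBIC)
    for k in range(0,90,10):
        cv2.line(c,(int(k*4.4),0),(int(k*4.4),6),(0,255,255),1);cv2.putText(c,str(x+k),(int(k*4.4),16),0,.35,(0,255,255),1)
    for k in range(10,70,10):
        cv2.line(c,(0,int(k*4.2)),(6,int(k*4.2)),(0,255,255),1);cv2.putText(c,str(y+k),(8,int(k*4.2)+4),0,.35,(0,255,255),1)
    return c
cv2.imwrite("pics/c1.png",np.vstack([np.hstack([crop(t,115,238),crop(t,245,222)]),np.hstack([crop(t,355,215),crop(s,215,205)])]))
E
```

```text
(no output)
```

View pics/c1.png

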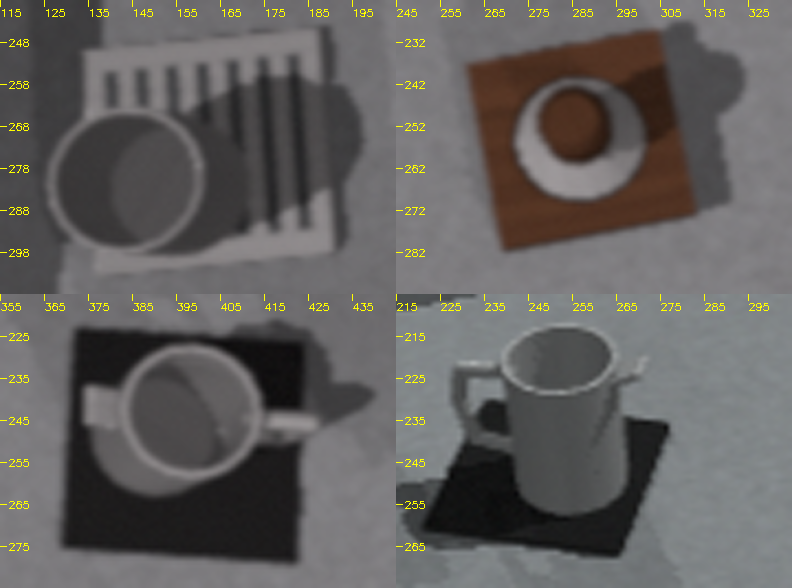

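Run:
```python
from h import *
d=pickle.load(open("top.pkl","rb"))
def q(c,x0,y0,z): return np.array([at(d,x0+x/4.4,y0+y/4.2,z) for x,y in c])
def sq(n,c,x0,y0,z):
    p=q(c,x0,y0,z);e=np.roll(p,-1,0)-p;print(n,p.mean(0),"sides",np.linalg.norm(e,axis=1),"ang",np.degrees(np.arctan2(e[:,1],e[:,0])))
sq("grid",[(85,50),(328,28),(333,250),(97,273)],115,238,8)
sq("stand",[(71,66),(265,30),(300,213),(109,250)],245,222,30)
sq("mat",[(77,33),(303,50),(298,269),(62,253)],355,215,6)
print("tub",q([(126,180),(48,180),(204,180)],115,238,83))
print("tamptop",q([(178,122)],245,222,110),"disc",q([(183,138)],245,222,30))
j=q([(191.5,117.5),(121,117),(262,117)],355,215,96);print("jug",j)
h=q([(318,130),(85,111)],355,215,90);print(h,np.degrees(np.arctan2(*(h[1]-h[0])[::-1])))
s=pickle.load(open("scene.pkl","rb"))
# scene crop check jug rim centre at (558-396,360-294)
print("jug scene",at(s,215+162/4.4,205+66/4.2,96))
# tub scene: rim centre ~ (457,222)
print("tub scene",at(s,457.5,222,83),"tamper top scene",at(s,345.5,220,110))
print("stand by corners ok; milk cap",at(d,520,144,200))
```

```text
grid [455.94 222.66] sides [112.07 107.08 107.25 107.47] ang [ -84.2  -176.55   96.06    6.03]
stand [492.4  -28.97] sides [89.88 88.86 87.54 89.26] ang [ -78.53 -169.44  101.73   12.07]
mat [ 504.91 -252.62] sides [106.39 107.57 109.38 108.37] ang [-94.23 177.15  86.21  -4.44]
tub [[437.44 235.9 ]
 [437.29 268.76]
 [437.59 203.  ]]
tamptop [[491.66 -28.58]] disc [[492.94 -27.47]]
jug [[ 509.49 -238.83]
 [ 509.55 -208.86]
 [ 509.88 -268.84]]
[[ 504.92 -294.01]
 [ 512.95 -194.44]] 85.39097258742541
jug scene [ 517.75 -238.95]
tub scene [446.2  230.85] tamper top scene [504.93 -28.52]
stand by corners ok; milk cap [ 667.48 -430.34]
```

Emit:
jog_arm(
  increments=[
    [[0,0,0.096,0.0224,0.0298,0,100],[0,0,0.096,0.0224,0.0298,0,100],[0,0,0.096,0.0224,0.0298,0,100],[0,0,0.096,0.0224,0.0298,0,100],[0,0,0.096,0.0224,0.0298,0,100],[0,0,0.096,0.0224,0.0298,0,100],[0,0,0.096,0.0224,0.0298,0,100],[0,0,0.096,0.0224,0.0298,0,100],[0,0,0.096,0.0224,0.0298,0,100],[0,0,0.096,0.0224,0.0298,0,100],[0,0,0.096,0.0224,0.0298,0,100],[0,0,0,0,0,0,100],[0,0,0,0,0,0,100]],
  ],
)

```text
clock: 1.4
position: [509.6, -238.5, 222.3]
eef_rot: [[0.079, 0.997, -0.001], [0.997, -0.079, 0.0], [0.0, -0.001, -1.0]]
wrist_force: [-0.1, -0.8, 0.4]
opening: 87.7
grip_force: 0.0
```

```bash
cat >> h.py <<'E'
def wrist(name):
    from plant import sense,snapshot
    s=sense();d=snapshot("wrist");W=np.eye(4);W[:3,:3]=s["eef_rot"];W[:3,3]=s["position"]
    d["camera_from_world"]=np.linalg.inv(W@d["tool_from_camera"]);cv2.imwrite(f"pics/{name}.png",d["img"]);pickle.dump(d,open(name+".pkl","wb"))
    print(s["clock"],s["position"],s["joint_positions"]);print(s["eef_rot"]);return d
E
python3 - <<'E'
from h import *
d=wrist("w1");print(proj(d,[[509.5,-239,96],[504.9,-252.6,6]]))
E
```

```text
1.4 [ 509.64 -238.46  222.31] [-0.46  0.33  1.77 -0.    1.04 -0.38]
[[ 0.08  1.   -0.  ]
 [ 1.   -0.08  0.  ]
 [ 0.   -0.   -1.  ]]
[[318.26 229.63]
 [314.9  218.89]]
```

View pics/w1.png

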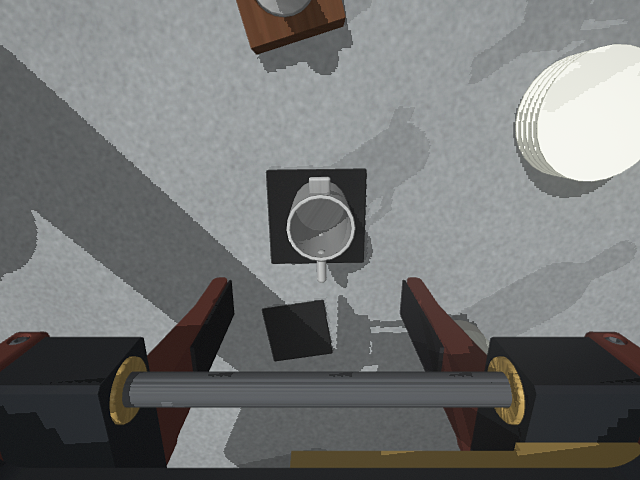

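Emit:
jog_arm(
  increments=[
    [[0,0,0,0.001,0,-0.035,100],[0,0,0,0,0,-0.035,100],[0,0,0,0,0,-0.035,100],[0,0,0,0,0,-0.035,100],[0,0,0,0,0,-0.025,100],[0,0,0,0,0,-0.01,100],[0,0,0,0,0,0,100],[0,0,0,0,0,0,0],[0,0,0,0,0,0,0],[0,0,0,0,0,0,0],[0,0,0,0,0,0,0],[0,0,0,0,0,0,0],[0,0,0,0,0,0,0],[0,0,0,0,0,0,0],[0,0,0,0,0,0,0]],
  ],
  force=25,
)

```text
clock: 2.95
position: [511.7, -239.4, 48.8]
eef_rot: [[0.08, 0.997, 0.002], [0.997, -0.08, -0.001], [-0.001, 0.002, -1.0]]
wrist_force: [0.1, 0.5, 7.2]
opening: 61.0
grip_force: 25.0
```

Emit:
jog_arm(
  increments=[
    [[0,0,0,0,0,0.02,0],[0,0,0,0,0,0.02,0],[0,0,0,0,0,0.02,0],[0,0,0,0.0134,0.022,0,0],[0,0,0,0.0134,0.022,0,0],[0,0,0,0.0134,0.022,0,0],[0,0,0,0.0134,0.022,0,0],[0,0,0,0.0134,0.022,0,0],[0,0,0,0.0134,0.022,0,0],[0,0,0,0.0134,0.022,0,0],[0,0,0,0.0134,0.022,0,0],[0,0,0,0.0134,0.022,0,0],[0,0,0,0.0134,0.022,0,0],[0,0,0,0,0,0,0],[0,0,0,0,0,-0.02,0],[0,0,0,0,0,-0.02,0],[0,0,0,0,0,-0.014,0],[0,0,0,0,0,-0.006,0],[0,0,0,0,0,0,0],[0,0,0,0,0,0,0]],
  ],
)

```text
clock: 4.95
position: [645.0, -19.3, 48.1]
eef_rot: [[0.08, 0.997, 0.001], [0.997, -0.08, -0.0], [-0.0, 0.001, -1.0]]
wrist_force: [0.7, -0.8, -2.5]
opening: 60.9
grip_force: 25.0
```

Emit:
jog_arm(
  increments=[
    [[0,0,0,0,0,-0.004,0],[0,0,0,0,0,-0.001,0],[0,0,0,0,0,-0.001,0],[0,0,0,0,0,0,0],[0,0,0,0,0,0,0]],
  ],
)

```text
clock: 5.45
position: [645.0, -19.0, 42.8]
eef_rot: [[0.08, 0.997, 0.001], [0.997, -0.08, -0.0], [-0.0, 0.001, -1.0]]
wrist_force: [-2.6, 0.1, 6.4]
opening: 60.8
grip_force: 25.0
```

Emit:
jog_arm(
  increments=[
    [[0,0,0,0,0,0,100],[0,0,0,0,0,0,100],[0,0,0,0,0,0,100],[0,0,0,0,0,0,100],[0,0,0,0,0,0.02,100],[0,0,0,0,0,0.04,100],[0,0,0,0,0,0.04,100],[0,0,0,0,0,0.04,100],[0,0,0,-0.0229,0.0284,0,100],[0,0,0,-0.0229,0.0284,0,100],[0,0,0,-0.0229,0.0284,0,100],[0,0,0,-0.0229,0.0284,0,100],[0,0,0,-0.0229,0.0284,0,100],[0,0,0,-0.0229,0.0284,0,100],[0,0,0,-0.0229,0.0284,0,100],[0,0,0,-0.0229,0.0284,0,100],[0,0,0,-0.0229,0.0284,0,100],[0,0,0,0,0,0,100],[0,0,0,0,0,0,100]],
  ],
)

```text
clock: 7.35
position: [438.4, 237.1, 181.8]
eef_rot: [[0.078, 0.997, 0.0], [0.997, -0.078, -0.0], [-0.0, 0.0, -1.0]]
wrist_force: [0.5, -0.1, -0.3]
opening: 87.7
grip_force: 0.0
```

Run:
```python
from h import *
d=wrist("w2");print(proj(d,[[437.4,235.9,83],[456,222.7,8],[645,-19,90]]))
```

```text
7.35 [438.4  237.06 181.79] [ 0.47  0.3   1.94 -0.    0.91  0.55]
[[ 0.08  1.    0.  ]
 [ 1.   -0.08 -0.  ]
 [-0.    0.   -1.  ]]
[[317.19 240.23]
 [336.33 228.07]
 [546.07 470.63]]
```

View pics/w2.png

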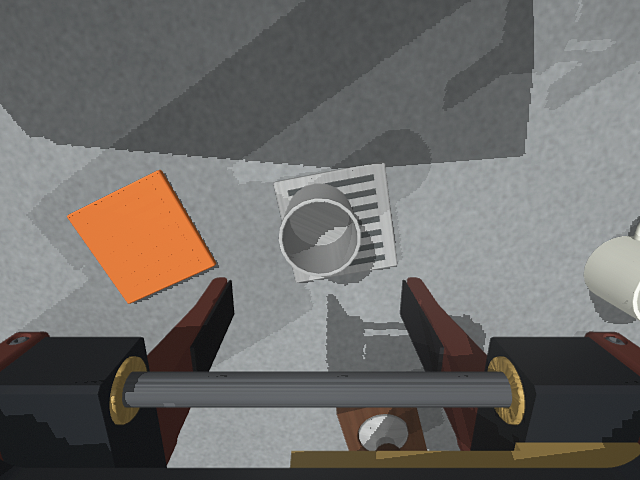

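Emit:
jog_arm(
  increments=[
    [[0,0,0,0,0,-0.035,100],[0,0,0,0,0,-0.035,100],[0,0,0,0,0,-0.035,100],[0,0,0,0,0,-0.03,100],[0,0,0,0,0,-0.009,100],[0,0,0,0,0,0,100],[0,0,0,0,0,0,0],[0,0,0,0,0,0,0],[0,0,0,0,0,0,0],[0,0,0,0,0,0,0],[0,0,0,0,0,0,0],[0,0,0,0,0,0,0],[0,0,0,0,0,0,0],[0,0,0,0,0,0.02,0],[0,0,0,0,0,0.04,0],[0,0,0,0,0,0.04,0],[0,0,0,0,0,0.04,0],[0,0,0,0,0,0,0],[0,0,0,0,0,0,0]],
  ],
)

```text
clock: 9.3
position: [438.6, 236.7, 178.3]
eef_rot: [[0.08, 0.997, 0.002], [0.997, -0.08, 0.001], [0.001, 0.002, -1.0]]
wrist_force: [-0.9, -0.2, -1.9]
opening: 66.4
grip_force: 25.0
```

Emit:
jog_arm(
  increments=[
    [[0,0,0,0.0052,-0.0376,0,0],[0,0,0,0.0052,-0.0376,0,0],[0,0,0,0.0052,-0.0376,0,0],[0,0,0,0.0052,-0.0376,0,0],[0,0,0,0.0052,-0.0376,0,0],[0,0,0,0.0052,-0.0376,0,0],[0,0,0,0.0052,-0.0376,0,0],[0,0,0,0.0052,-0.0376,0,0],[0,0,0,0.0052,-0.0376,0,0],[0,0,0,0.0052,-0.0376,0,0],[0,0,0,0.0052,-0.0376,0,0],[0,0,0,0.0052,-0.0376,0,0],[0,0,0,0.0052,-0.0376,0,0],[0,0,0,0,0,0,0],[0,0,0,0,0,-0.04,0],[0,0,0,0,0,-0.04,0],[0,0,0,0,0,-0.035,0],[0,0,0,0,0,-0.015,0],[0,0,0,0,0,-0.006,0],[0,0,0,0,0,0,0]],
  ],
)

```text
clock: 11.3
position: [505.9, -251.7, 41.1]
eef_rot: [[0.08, 0.997, -0.001], [0.997, -0.08, 0.001], [0.001, -0.001, -1.0]]
wrist_force: [0.2, 0.1, -1.5]
opening: 66.7
grip_force: 25.0
```

Emit:
jog_arm(
  increments=[
    [[0,0,0,0,0,-0.004,0],[0,0,0,0,0,-0.001,0],[0,0,0,0,0,-0.001,0],[0,0,0,0,0,0,0],[0,0,0,0,0,0,0]],
  ],
)

```text
clock: 11.8
position: [506.9, -252.6, 37.0]
eef_rot: [[0.08, 0.997, 0.002], [0.997, -0.08, -0.001], [-0.001, 0.002, -1.0]]
wrist_force: [-2.6, 0.2, 6.6]
opening: 66.2
grip_force: 25.0
```

Emit:
jog_arm(
  increments=[
    [[0,0,0,0,0,0,100],[0,0,0,0,0,0,100],[0,0,0,0,0,0,100],[0,0,0,0,0,0,100],[0,0,0,0,0,0.02,100],[0,0,0,0,0,0.04,100],[0,0,0,0,0,0.04,100],[0,0,0,0,0,0.04,100],[0,0,0,0.0173,0.0291,0,100],[0,0,0,0.0173,0.0291,0,100],[0,0,0,0.0173,0.0291,0,100],[0,0,0,0.0173,0.0291,0,100],[0,0,0,0.0173,0.0291,0,100],[0,0,0,0.0173,0.0291,0,100],[0,0,0,0.0173,0.0291,0,100],[0,0,0,0.0173,0.0291,0,100],[0,0,0,0,0,0,100],[0,0,0,0,0,0,100]],
  ],
)

```text
clock: 13.6
position: [644.3, -18.9, 175.2]
eef_rot: [[0.078, 0.997, -0.001], [0.997, -0.078, -0.0], [-0.0, -0.001, -1.0]]
wrist_force: [0.1, -0.6, -0.5]
opening: 88.1
grip_force: 0.0
```

Emit:
jog_arm(
  increments=[
    [[0,0,0,0,0,-0.04,100],[0,0,0,0,0,-0.04,100],[0,0,0,0,0,-0.04,100],[0,0,0,0,0,-0.014,100],[0,0,0,0,0,0,100],[0,0,0,0,0,0,0],[0,0,0,0,0,0,0],[0,0,0,0,0,0,0],[0,0,0,0,0,0,0],[0,0,0,0,0,0,0],[0,0,0,0,0,0,0],[0,0,0,0,0,0,0],[0,0,0,0,0,0.02,0],[0,0,0,0,0,0.02,0],[0,0,0,0,0,0.03,0],[0,0,0,0,0,0,0]],
  ],
)

```text
clock: 15.2
position: [647.2, -19.5, 115.7]
eef_rot: [[0.08, 0.997, 0.007], [0.997, -0.08, -0.0], [0.0, 0.007, -1.0]]
wrist_force: [0.8, -1.2, -2.1]
opening: 61.0
grip_force: 25.0
```

Emit:
jog_arm(
  increments=[
    [[0,0,0,-0.0208,0.027,0,0],[0,0,0,-0.0208,0.027,0,0],[0,0,0,-0.0208,0.027,0,0],[0,0,0,-0.0208,0.027,0,0],[0,0,0,-0.0208,0.027,0,0],[0,0,0,-0.0208,0.027,0,0],[0,0,0,-0.0208,0.027,0,0],[0,0,0,-0.0208,0.027,0,0],[0,0,0,-0.0208,0.027,0,0],[0,0,0,0,0,0,0],[0,0,0,0,0,-0.03,0],[0,0,0,0,0,-0.02,0],[0,0,0,0,0,-0.007,0],[0,0,0,0,0,0,0],[0,0,0,0,0,0,0]],
  ],
)

```text
clock: 16.7
position: [457.8, 223.4, 54.9]
eef_rot: [[0.08, 0.997, 0.0], [0.997, -0.08, 0.0], [0.0, 0.0, -1.0]]
wrist_force: [-0.3, 0.7, -1.8]
opening: 60.9
grip_force: 25.0
```

Emit:
jog_arm(
  increments=[
    [[0,0,0,0,0,-0.003,0],[0,0,0,0,0,-0.001,0],[0,0,0,0,0,-0.001,0],[0,0,0,0,0,0,0],[0,0,0,0,0,0,0]],
  ],
)

```text
clock: 17.2
position: [457.9, 223.8, 51.2]
eef_rot: [[0.08, 0.997, 0.001], [0.997, -0.08, 0.001], [0.001, 0.001, -1.0]]
wrist_force: [-3.3, -1.9, 11.6]
opening: 60.6
grip_force: 25.0
```

Emit:
jog_arm(
  increments=[
    [[0,0,0,0,0,0,100],[0,0,0,0,0,0,100],[0,0,0,0,0,0,100],[0,0,0,0,0,0,100],[0,0,0,0,0,0.02,100],[0,0,0,0,0,0.04,100],[0,0,0,0,0,0.04,100],[0,0,0,0,0,0.03,100],[0,0,0,0.0052,-0.0359,0,100],[0,0,0,0.0052,-0.0359,0,100],[0,0,0,0.0052,-0.0359,0,100],[0,0,0,0.0052,-0.0359,0,100],[0,0,0,0.0052,-0.0359,0,100],[0,0,0,0.0052,-0.0359,0,100],[0,0,0,0.0052,-0.0359,0,100],[0,0,0,0,0,0,100],[0,0,0,0,0,0,100]],
  ],
)

```text
clock: 18.9
position: [493.6, -28.2, 179.5]
eef_rot: [[0.082, 0.997, -0.0], [0.997, -0.082, 0.0], [0.0, -0.0, -1.0]]
wrist_force: [-0.4, 0.7, 0.3]
opening: 87.6
grip_force: 0.0
```

Run:
```python
from h import *
from plant import snapshot
d=wrist("w3");print(proj(d,[[493,-28,110],[493,-28,30]]))
t=snapshot("top");a=np.full((600,800,3),0,np.uint8);a[:480,:640]=0
m=cv2.resize(t["img"][200:320,110:450],None,fx=2.35,fy=2.35,interpolation=cv2.INTER_CUBIC)
w=cv2.resize(d["img"][130:330,170:470],None,fx=1.5,fy=1.5)
a[:282,:799]=m[:282,:799];a[290:590,:450]=w;cv2.imwrite("pics/c3.png",a)
for n,p in(("tub rim",[506,-252.5,81]),("mat",[506,-252,6]),("jug rim",[457.5,224,98]),("grid",[456.5,223.5,8])):print(n,(proj(t,[p])-[110,200])*2.35)
```

```text
18.9 [493.6  -28.17 179.48] [-0.08  0.29  1.95  0.    0.9   0.  ]
[[ 0.08  1.   -0.  ]
 [ 1.   -0.08  0.  ]
 [ 0.   -0.   -1.  ]]
[[317.75 251.26]
 [317.57 221.96]]
tub rim [[691.53 107.74]]
mat [[673.85 118.17]]
jug rim [[ 89.34 163.4 ]]
grid [[123.43 172.24]]
```

View pics/c3.png

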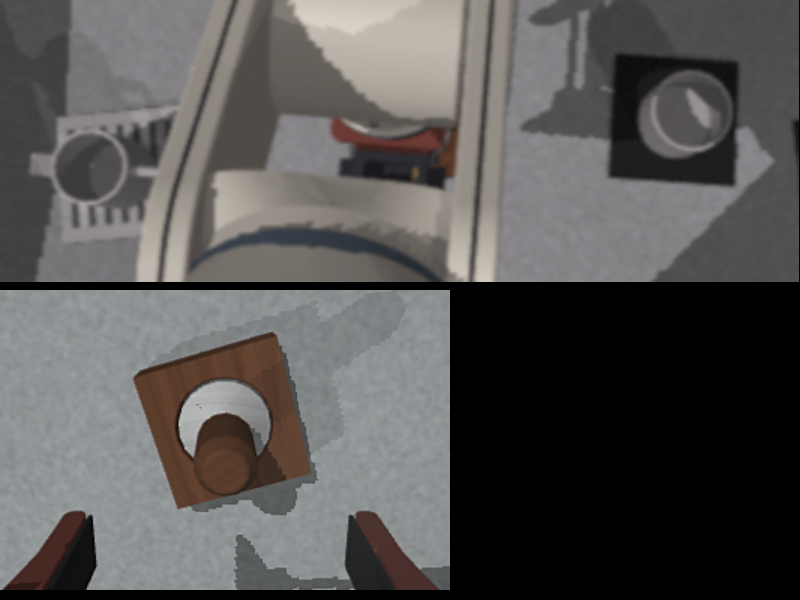

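Emit:
jog_arm(
  increments=[
    [[0,0,0,0.0005,0.001,-0.035,100],[0,0,0,0,0,-0.035,100],[0,0,0,0,0,-0.03,100],[0,0,0,0,0,-0.0175,100],[0,0,0,0,0,0,100],[0,0,0,0,0,0,0],[0,0,0,0,0,0,0],[0,0,0,0,0,0,0],[0,0,0,0,0,0,0],[0,0,0,0,0,0,0],[0,0,0,0,0,0,0],[0,0,0,0,0,0,0],[0,0,0,0,0,0,0],[0,0,0,0,0,0,0],[0,0,0,0,0,0,0]],
  ],
  force=50,
)

```text
clock: 20.5
position: [494.6, -26.8, 62.2]
eef_rot: [[0.08, 0.997, 0.001], [0.997, -0.08, -0.0], [-0.0, 0.001, -1.0]]
wrist_force: [2.3, 0.2, -0.4]
opening: 31.4
grip_force: 49.9
```

Emit:
jog_arm(
  increments=[
    [[0,0,0,0,0,0.01,0],[0,0,0,0,0,0.015,0],[0,0,0,0,0,0.02,0],[0,0,0,0,0,0.03,0],[0,0,0,0,0,0.04,0],[0,0,0,0,0,0.04,0],[0,0,0,0,0,0.025,0],[0,0,0,0,0,0,0],[0,0,0,0,0,0,0]],
  ],
)

```text
clock: 21.4
position: [493.3, -26.7, 241.7]
eef_rot: [[0.08, 0.997, -0.001], [0.997, -0.08, 0.0], [-0.0, -0.001, -1.0]]
wrist_force: [0.4, -0.9, -2.9]
opening: 30.9
grip_force: 49.9
```

Emit:
jog_arm(
  increments=[
    [[0,0,0,0.0083,-0.0377,0,0],[0,0,0,0.0083,-0.0377,0,0],[0,0,0,0.0083,-0.0377,0,0],[0,0,0,0.0083,-0.0377,0,0],[0,0,0,0.0083,-0.0377,0,0],[0,0,0,0.0083,-0.0377,0,0],[0,0.098,0,0,0,0,0],[0,0.098,0,0,0,0,0],[0,0.098,0,0,0,0,0],[0,0.098,0,0,0,-0.004,0],[0,0.098,0,0,0,-0.004,0],[0,0.098,0,0,0,-0.004,0],[0,0.098,0,0,0,-0.005,0],[0,0.098,0,0,0,-0.005,0],[0,0,0,0,0,0,0],[0,0,0,0,0,0,0],[0,0,0,0,0,0,0],[0,0,0,0,0,0,0]],
  ],
)

```text
clock: 23.2
position: [543.9, -253.2, 221.1]
eef_rot: [[0.057, 0.708, -0.704], [0.997, -0.081, -0.0], [-0.057, -0.702, -0.71]]
wrist_force: [-0.6, 0.2, -3.4]
opening: 31.4
grip_force: 49.9
```

Run:
```python
from h import *
from plant import snapshot
d=wrist("w4")
R=np.linalg.inv(d["camera_from_world"])
t=snapshot("top");s=snapshot("scene")
b=[[506,-252.5,181],[506,-252.5,81],[457.5,224,98]]
print(proj(s,b),proj(t,b))
a=np.zeros((600,800,3),np.uint8)
x0,y0=190,130;a[:360,:400]=cv2.resize(s["img"][130:270,170:325],(400,360),interpolation=cv2.INTER_CUBIC)
a[:360,400:]=cv2.resize(t["img"][190:300,340:462],(400,360),interpolation=cv2.INTER_CUBIC)
a[365:600,:313]=cv2.resize(d["img"],(313,235));a[365:600,400:760]=cv2.resize(t["img"][220:320,100:253],(360,235))
cv2.imwrite("pics/c4.png",a)
```

```text
23.2 [ 543.94 -253.2   221.14] [-0.34  0.78  1.23 -0.25  1.88 -0.24]
[[ 0.06  0.71 -0.7 ]
 [ 1.   -0.08 -0.  ]
 [-0.06 -0.7  -0.71]]
[[243.6  186.46]
 [247.67 221.97]
 [456.58 219.9 ]] [[416.01 238.69]
 [404.27 245.85]
 [148.02 269.53]]
```

View pics/c4.png

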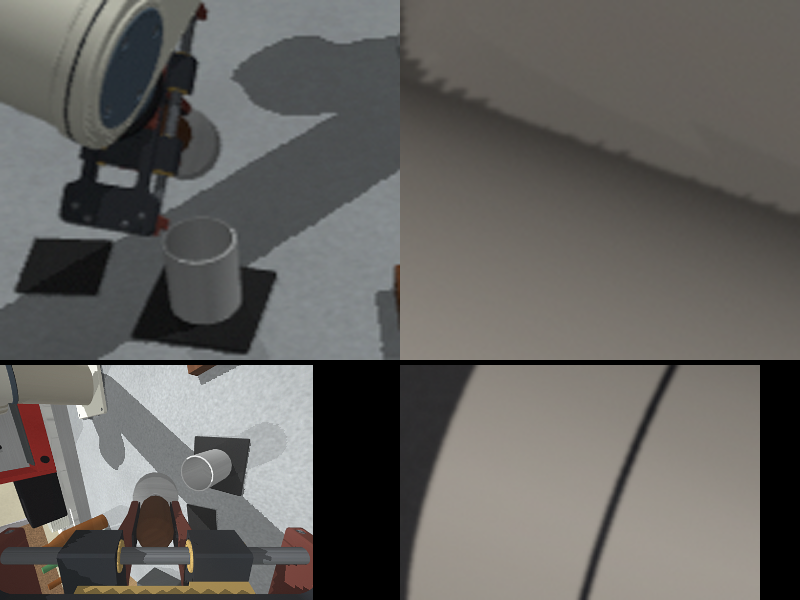

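Run:
```python
from plant import *
s=sense();print(s["clock"],s["position"],s["joint_velocities"].round(3),s["grip_force"]);print(job_done())
```

```text
23.35 [ 544.10005382 -253.14179526  221.27464097] [ 0.003  0.006 -0.003 -0.     0.003 -0.   ] 49.93392355274409
the job is handed in; nothing more can be done
None
```

I handed the job in at 23.4 s; the system accepted it but returned no verdict. By my measurements the tub is on the mat and the jug is on the grid. The tamper is held still at 45 degrees, with its base centred about 10 cm above the tub's rim.

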